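# Slide the casserole over the hob's rim onto its ring

### The job

Push the open steel casserole along the worktop, up over the raised rim of the hob, until it stands flat and centred in the larger of the two rings on the glass. Slide it all the way, without lifting or tipping it. Leave the coffee maker on the smaller ring and the biscuit tin where they are.

Things in the scene. Friction and masses are not known exactly. Their poses are not given: they have to be found in the camera images.
- casserole: Open round casserole of plain steel, loose on the worktop to the left or right of the hob, 0.6 to 0.95 kg. Outer diameter 150 mm at the rim and 148 mm from 8 mm up; flat base 132 mm across with a bevelled bottom edge; 65 mm high, walls 4 mm. Two short lugs, 40 mm wide, 8 mm thick, 54 mm up, stick out to 91 mm from its centre along its own +x and -x; its own x axis starts within 0.35 rad of the world's x. Origin: centre of its underside, z up.
- hob: Hob fixed on the worktop, 510 mm long (its x) and 290 mm wide (its y), its x within 0.15 rad of the world's x. Black glass, 7 mm above the worktop, within a plain steel rim 10 mm high: from its outer edge the rim slopes up over 22 mm, is flat for 6 mm, then drops 3 mm to the glass. Two knobs, 32 mm across, top 28 mm above the worktop, stand on the glass 205 mm from the hob's centre towards the robot, 50 mm either side of its middle line. Origin: centre of its underside.
- ring_large: The larger cooking ring, a thin pale circle 180 mm across with a small cross at its centre, printed flat on the hob's glass on its middle line; either nearer to the robot or farther from it, 200 mm from the small ring's centre. Origin: centre of the ring on the glass, 7 mm above the worktop.
- ring_small: The smaller cooking ring, a pale circle 135 mm across, printed on the glass like the large one. Origin: its centre on the glass.
- coffee_maker: Stovetop coffee maker of aluminium, loose, standing on the small ring: waisted, 92 mm across, 140 mm high, with a black handle that sticks out to 74 mm from its centre along its own +y. Not to be disturbed. Origin: centre of its underside.
- biscuit_tin: Round closed biscuit tin with a lid, 140 mm across, 88 mm high, loose on the worktop on the side of the hob across from the casserole. Not to be disturbed. Origin: centre of its underside.
Things that resemble listed ones, but are neither listed nor needed, are in the scene too. Leave any turquoise look-alike of the casserole alone.

How it is judged:
By the outcome, as a careful person would: the job done as asked, in the order asked, and still so for the second after the job is handed in, with the robot touching nothing.
It also fails if it takes over 51 s, if anything falls off the work surface, if the arm or the gripper's body presses on something with over 40 N, if the wrist force passes 120 N, or if a joint passes its speed limit or range.

### The arm

A 7-joint arm with a two-finger parallel gripper is mounted at the origin on the work surface. World frame = base frame: x ahead of the robot, y to its left, z up, the work surface at z = 0. Lengths are in m, angles in rad, forces in N, time in s.
With the tool pointing down it reaches from about 0.35 to 0.9 m from the base axis. Payload 19.9 kg.
Tool frame: the origin (TCP) lies on the centre line of the jaws, within the pads' length; the fingertips stand 22 mm ahead of it and the grasp point (between the pads) lies 3 mm ahead of it; z points along the fingers, y is the line along which they close (so a half turn about z gives the same grasp; the last joint's range is limited). The gripper opens to 94 mm and grips with 3 to 60 N. Pads are 16 mm wide; open, the fingers measure 119 mm over their backs; the gripper's body (75 mm by 177 mm) begins 78 mm behind the grasp point.
Start: joints at [1.159, 0.417, -0.01, 1.614, 0.005, 1.111, -0.053], TCP at [0.226, -0.583, 0.227] pointing down, gripper open.
Joint ranges: [-2.81, 2.81], [-0.39, 2.02], [-1.27, 1.25], [0.06, 2.57], [-1.19, 4.33], [0.19, 2], [-2.82, 2.82]. Speed limits (rad/s): [1.89, 1.89, 2.39, 2.39, 3.01, 3.01, 3.01].

### API

Orientations are given as [roll, pitch, yaw] about the fixed x, y, z axes, in that order (R = Rz(yaw) Ry(pitch) Rx(roll)).
In Python, from plant import read_state, viewer, workorder gives the robot as it stands. The module is installed in compiled form; this text tells all that it offers.
- The arm moves only by the tool move_arm, never from a script. Its argument "commands" is one flat list of numbers, 5 for each row, row after row: the shift along the tool's x, y, z in m, then the turn about the tool's z in degrees, then the opening, from 0 (shut) to 1 (fully open). In form: [tx, ty, tz, spin, claw, tx, ty, tz, spin, claw, ...]. A call has 1 to 20 rows; each row is the pose to reach, as a shift and turn from the pose commanded when the call began, along the tool's axes at that moment; what a row does not reach only later rows make up. A row lasts 1/10 s, in which the tool goes at most 50 mm and 8.59 degrees, less where a joint would pass 70% of its speed; a pose out of reach is approached as far as the arm can. A call with a gripper value outside its range is refused whole. The fingers move at their own pace and stop on an object; "force" is the grip in N (left out, the last holds). Time passes only in rows, so rows that repeat a pose let the fingers close. It gives the time, the measured TCP pose, the force, the opening and the grip force at its end, in the units of the state.
- read_state(): the state, without advancing time (a new reading comes with each control period).
- viewer.snapshot(name): name is "scene" or "top" or "wrist"; returns (picture, depth): 480x640x3 uint8, red, green, blue; 480x640 float32, m along the optical axis (not along the pixel's ray), 0 where there is no reading.
- viewer.get_calibration(name): a dict with "fx", "fy", "cx", "cy" (pixels), "D" ([k1, k2, p1, p2, k3] as OpenCV has them; the pictures are not rectified), "rvec" (rotation vector, rad) and "tvec" (3), from world to camera coordinates, as OpenCV has them; the wrist camera has in their place "T_tool_cam" (4x4, takes a point from camera to tool coordinates, whose origin is the TCP and whose axes are the flange's). Camera axes: x right, y down, z forward; pixel columns grow to the right and rows downward; lengths in m; the calibration is good to about 2 mm. A picture is of the moment at which its call begins: read the wrist's pose just before it. get_calibration takes no time and is no camera call.
- workorder.finish_job(): hands the job in; it is judged then, once.
The state is a dict: "time_s": time; "joints": joint angles; "dq": joint speeds; "joint_efforts": joint torques, N m; "tcp_pos": TCP position; "orientation": TCP orientation; "ft_force": force on the tool from outside, world axes, zero at the start; "torque": the same for the moment, N m; "grip_width": finger opening in m; "grasp_force": force on a finger pad.
Only numpy, scipy, OpenCV 4.12 (cv2) and the standard library are available. Lean on these libraries where they do the work, as an engineer would, in place of code of your own. Each camera call takes 0.05 s, during which the arm holds its last target. There are 200 camera calls.

## Working session

There is one attempt and no reset: what is moved stays moved. The work goes in short steps, Python scripts to look and compute and a tool call to move; the robot and the scene stay as the last step left them, time stands still between calls to the robot, and variables do not carry over. Pictures are saved under pics/ and viewed, at most 10 in all, crops included, and the job is handed in when it is done.

Besides the shell and the picture viewer there is one more tool, called after ">>>" in YAML: its name, and indented under it one key for each argument. move_arm: Moves the arm, as the interface text tells. Its arguments: {"type":"object","properties":{"commands":{"type":"array","items":{"type":"number"}},"force":{"type":"number"}},"required":["commands"]}

```bash
mkdir -p pics
python3 - <<'E'
from plant import read_state, viewer
import cv2,numpy as np
s=read_state();print(s)
for n in ("top","scene"):
    p,d=viewer.snapshot(n);cv2.imwrite(f"pics/{n}0.png",p[:,:,::-1]);np.save(f"{n}0.npy",d);print(viewer.get_calibration(n))
E
```

```text
{'time_s': 0.0, 'joints': array([ 1.15951375,  0.41793576, -0.01033123,  1.61413236,  0.0047245 ,
        1.11067205, -0.05301679]), 'dq': array([-0.00117476, -0.00053434, -0.00143602, -0.00024908, -0.00138417,
       -0.00028403,  0.000806  ]), 'joint_efforts': array([ 3.10842028e-03, -8.51254821e+01,  6.40465245e-01, -4.25992191e+01,
       -4.88197803e-02,  1.87735632e-02,  1.62334607e-05]), 'tcp_pos': array([ 0.22576751, -0.5824546 ,  0.22686656]), 'orientation': array([-3.14047287e+00,  9.71280453e-05,  3.69810598e-01]), 'ft_force': array([-0.43096467, -0.84873363, -0.73687255]), 'torque': array([ 0.03518514, -0.03891389, -0.02332832]), 'grasp_force': 0.0, 'grip_width': 0.09393704300301428}
{'fx': 550.0466842571034, 'fy': 550.0466842571034, 'cx': 321.7836035083332, 'cy': 239.40070545312236, 'D': array([-0.00505281,  0.        ,  0.        ,  0.        ,  0.        ]), 'rvec': array([ 2.17512872, -2.17438262,  0.10217578]), 'tvec': array([0.02262001, 0.48551213, 1.16550012])}
{'fx': 564.466182824818, 'fy': 564.466182824818, 'cx': 320.63814111266197, 'cy': 236.68230677522598, 'D': array([-0.03555941,  0.        ,  0.        ,  0.        ,  0.        ]), 'rvec': array([ 1.77359666,  1.39526642, -0.75266054]), 'tvec': array([-0.16273989, -0.21295497,  1.51029025])}
```

View pics/top0.png

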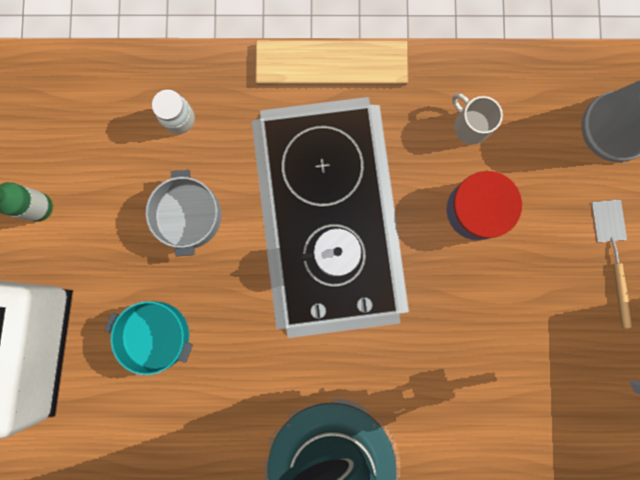

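View pics/scene0.png

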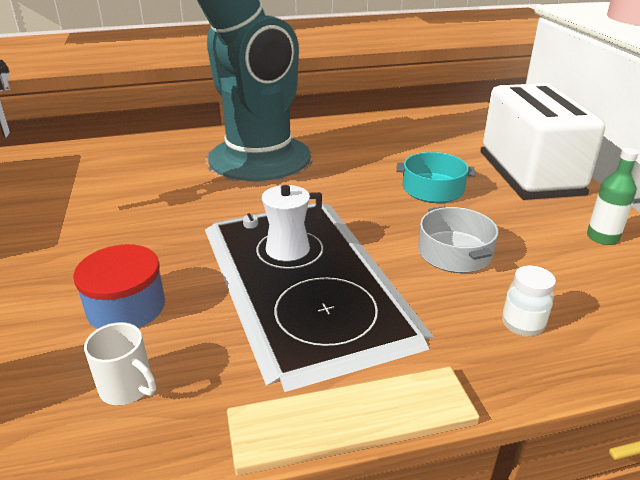

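The top view shows the steel casserole on the left (rim centre about (183,212)). The large ring's cross is at (322,166), the coffee maker at (337,252), and the turquoise decoy at (149,338). Next I'll measure the positions.

```bash
cat > h.py <<'E'
from plant import read_state, viewer
import cv2,numpy as np
def ray(n,uv,z):
    """pixels -> world points on plane z"""
    c=viewer.get_calibration(n);K=np.array([[c['fx'],0,c['cx']],[0,c['fy'],c['cy']],[0,0,1]])
    R=cv2.Rodrigues(c['rvec'])[0]
    p=cv2.undistortPoints(np.float32(uv).reshape(-1,1,2),K,c['D'])[:,0]
    r=np.c_[p,np.ones(len(p))]@R; o=-R.T@c['tvec']
    return o+r*((z-o[2])/r[:,2])[:,None]
def cloud(n,d):
    v,u=np.mgrid[:480,:640];c=viewer.get_calibration(n);K=np.array([[c['fx'],0,c['cx']],[0,c['fy'],c['cy']],[0,0,1]])
    p=cv2.undistortPoints(np.float32(np.dstack([u,v])).reshape(-1,1,2),K,c['D'])[:,0]
    R=cv2.Rodrigues(c['rvec'])[0]
    return ((np.c_[p,np.ones(len(p))]*d.reshape(-1,1)-c['tvec'])@R).reshape(480,640,3)
def casserole(n,d,near,r=.12):
    P=cloud(n,d).reshape(-1,3);P=P[(d>0).ravel()]
    m=(np.hypot(*(P[:,:2]-near).T)<r)&(P[:,2]>.058)&(P[:,2]<.075+.01)
    Q=P[m]
    from scipy.optimize import least_squares
    f=least_squares(lambda c:np.hypot(Q[:,0]-c[0],Q[:,1]-c[1])-.073,near,loss='soft_l1',f_scale=.002)
    rr=np.hypot(*(Q[:,:2]-f.x).T); 
    return f.x,len(Q),np.percentile(rr,[5,50,95]),Q
E
python3 - <<'E'
from h import *
d=np.load('top0.npy')
print('cross',ray('top',[[322.5,166]],.007),ray('scene',[[326,309.5]],.007))
print('casrim',ray('top',[[183,212]],.065))
n=ray('top',[[183,212]],.065)[0,:2]
c,k,rr,Q=casserole('top',d,n);print(c,k,rr,Q[:,2].min(),Q[:,2].max(),np.median(Q[:,2]))
c,k,rr,Q=casserole('scene',np.load('scene0.npy'),n);print('scene',c,k,rr)
print('lugs',ray('top',[[181,174],[185,251]],.056))
print('coffee top',ray('top',[[337,252]],.14))
print('hob corners',ray('top',[[255,113],[378,98],[407,314],[286,335]],.005))
print('tin',ray('top',[[486,204]],.088))
# ring fit
img=cv2.imread('pics/top0.png');g=img.min(2);m=((g>110)*255).astype('uint8')
v,u=np.nonzero(m);s=(np.abs(np.hypot(u-322,v-166)-40)<4)
W=ray('top',np.c_[u[s],v[s]],.007)[:,:2];A=np.c_[2*W,np.ones(len(W))];x=np.linalg.lstsq(A,(W**2).sum(1),rcond=None)[0];print('ring',x[:2],np.sqrt(x[2]+x[:2]@x[:2]),len(W))
E
```

```text
cross [[0.650254   0.02122204 0.007     ]] [[0.65090783 0.01980348 0.007     ]]
casrim [[0.53899596 0.31314157 0.065     ]]
[0.53929839 0.31734748] 653 [0.07065264 0.07309159 0.08699978] 0.05800823738167198 0.06950057070531881 0.063299226354335
scene [0.53903793 0.31432405] 804 [0.0700877  0.07309639 0.08535859]
lugs [[0.62163764 0.32159928 0.056     ]
 [0.45787951 0.3092852  0.056     ]]
coffee top [[ 0.45005723 -0.00658613  0.14      ]]
hob corners [[ 0.77136437  0.1724103   0.005     ]
 [ 0.80616282 -0.10342954  0.005     ]
 [ 0.32497564 -0.16180129  0.005     ]
 [ 0.28000084  0.09988852  0.005     ]]
tin [[ 0.55259496 -0.31442225  0.088     ]]
ring [0.65194593 0.02200785] 0.08784046609943222 532
```

>>> move_arm:
  commands: [0.617,-0.835,0,-89.6,0.85,0.617,-0.835,0,-89.6,0.85,0.617,-0.835,0,-89.6,0.85,0.617,-0.835,0,-89.6,0.85,0.617,-0.835,0,-89.6,0.85,0.617,-0.835,0,-89.6,0.85,0.617,-0.835,0,-89.6,0.85,0.617,-0.835,0,-89.6,0.85,0.617,-0.835,0,-89.6,0.85,0.617,-0.835,0,-89.6,0.85,0.617,-0.835,0,-89.6,0.85,0.617,-0.835,0,-89.6,0.85,0.617,-0.835,0,-89.6,0.85,0.617,-0.835,0,-89.6,0.85,0.617,-0.835,0,-89.6,0.85,0.617,-0.835,0,-89.6,0.85,0.617,-0.835,0,-89.6,0.85,0.617,-0.835,0,-89.6,0.85,0.617,-0.835,0,-89.6,0.85,0.617,-0.835,0,-89.6,0.85]

```text
time_s: 2.1
tcp_pos: [0.4896, 0.3837, 0.2268]
orientation: [-3.141, 0.0, 1.933]
ft_force: [1.0, -1.0, 0.7]
grip_width: 0.0797
grasp_force: 0.0
```

>>> move_arm:
  commands: [0,0,0,0,0.85,0,0,0,0,0.85]

```text
time_s: 2.3
tcp_pos: [0.4885, 0.383, 0.2265]
orientation: [-3.14, -0.001, 1.936]
ft_force: [-0.2, 1.1, -0.8]
grip_width: 0.0798
grasp_force: 0.0
```

Run:
```python
from h import *
s=read_state();t=s['tcp_pos'];y=s['orientation'][2];print(t,np.degrees(y))
d=np.array([.112,-.2945]);d/=np.hypot(*d)
tgt=np.array([.539,.316])-.105*d
e=tgt-t[:2];print(e,e@[np.cos(y),np.sin(y)],e@[np.sin(y),-np.cos(y)])
```

```text
[0.4885237  0.38295508 0.22654922] 110.90724158724827
[0.01315223 0.03118724] 0.024440397910736454 0.02341562898134301
```

>>> move_arm:
  commands: [0.025,0.023,0,0,0.85,0.025,0.023,0.04,0,0.85,0.025,0.023,0.08,0,0.85,0.025,0.023,0.12,0,0.85,0.025,0.023,0.15,0,0.85,0.025,0.023,0.17,0,0.85,0.025,0.023,0.182,0,0.85,0.025,0.023,0.182,0,0.85]

```text
time_s: 3.1
tcp_pos: [0.502, 0.4127, 0.0449]
orientation: [-3.141, 0.0, 1.933]
ft_force: [-0.5, -0.1, 0.1]
grip_width: 0.0802
grasp_force: 0.0
```

Run:
```python
from h import *
s=read_state();print(s['tcp_pos'],s['orientation'])
for n in ('top','scene'):
    p,d=viewer.snapshot(n);cv2.imwrite(f'pics/{n}1.png',p[:,:,::-1])
c=[cv2.imread(f'pics/{n}1.png') for n in('top','scene')]
cv2.imwrite('pics/c1.png',np.hstack([cv2.resize(c[0][100:320,80:300],(400,400)),cv2.resize(c[1][100:320,340:560],(400,400))]))
```

```text
[0.50197807 0.41272019 0.04488345] [-3.14061522e+00  4.02151405e-04  1.93299299e+00]
```

View pics/c1.png

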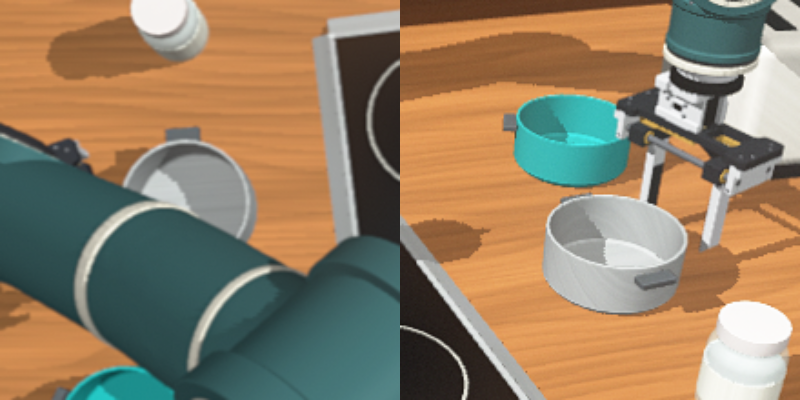

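>>> move_arm:
  commands: [-0.012,0,0,0,0.85,-0.022,0,0,0,0.85,-0.03,0,0,0,0.85,-0.036,0,0,0,0.85,-0.042,0,0,0,0.85,-0.048,0,0,0,0.85,-0.054,0,0,0,0.85,-0.06,0,0,0,0.85,-0.068,0,0,0,0.85,-0.076,0,0,0,0.85,-0.084,0,0,0,0.85,-0.092,0,0,0,0.85,-0.1,0,0,0,0.85,-0.108,0,0,0,0.85,-0.114,0,0,0,0.85,-0.118,0,0,0,0.85,-0.12,0,0,0,0.85,-0.12,0,0,0,0.85]

```text
time_s: 5.0
tcp_pos: [0.5446, 0.3016, 0.0459]
orientation: [3.141, -0.001, 1.934]
ft_force: [-0.7, 2.6, 3.4]
grip_width: 0.0798
grasp_force: 1.8
```

```bash
cat > chk.py <<'E'
from h import *
import sys
s=read_state();t=s['tcp_pos'];y=s['orientation'][2];print(t,y,s['ft_force'])
p,d=viewer.snapshot('scene');cv2.imwrite(f'pics/{sys.argv[1]}.png',p[:,:,::-1])
n=t[:2]-.07*np.array([np.cos(y),np.sin(y)])
# rim ring points only: drop the fingers/gripper by bounding the height and radius
z=float(sys.argv[2]);P=cloud('scene',d)[d>0]
r=np.hypot(*(P[:,:2]-n).T);b=(P[:,:2]-n)@[np.cos(y),np.sin(y)]
Q=P[(r<.095)&(P[:,2]>z-.005)&(P[:,2]<z+.004)&(b<.03)]
from scipy.optimize import least_squares
f=least_squares(lambda c:np.hypot(*(Q[:,:2]-c).T)-.073,n,loss='soft_l1',f_scale=.002)
e=f.x-n;print('cas',f.x,len(Q),'vs expected, tool x,y:',e@[np.cos(y),np.sin(y)],e@[np.sin(y),-np.cos(y)])
g=np.array([.651,.0212])-f.x;print('to ring: tool x,y',g@[np.cos(y),np.sin(y)],g@[np.sin(y),-np.cos(y)])
# tilt: fit of the rim plane
R=P[(r<.08)&(r>.069)&(P[:,2]>z-.012)&(P[:,2]<z+.015)&(b<.04)]
print('z rim pct',np.percentile(R[:,2],[5,50,90,97]))
E
python3 chk.py s2 .065
```

```text
[0.54460635 0.30160911 0.0458731 ] 1.9338675872418476 [-0.68826151  2.58445912  3.43553777]
cas [0.56976558 0.23298666] 421 vs expected, tool x,y: -0.0030842024536292915 -0.0008519448449357773
to ring: tool x,y -0.22683055102433922 0.0007234019400679625
z rim pct [0.05407656 0.06079526 0.06583033 0.06672186]
```

>>> move_arm:
  commands: [-0.006,0,0,0,0.85,-0.014,0,0,0,0.85,-0.022,0,0,0,0.85,-0.03,0,0,0,0.85,-0.036,0,0,0,0.85,-0.042,0,0,0,0.85,-0.048,0,0,0,0.85,-0.054,0,0,0,0.85,-0.06,0,0,0,0.85,-0.066,0,0,0,0.85,-0.072,0,0,0,0.85,-0.078,0,0,0,0.85,-0.084,0,0,0,0.85,-0.088,0,0,0,0.85,-0.09,0,0,0,0.85,-0.09,0,0,0,0.85]

```text
time_s: 6.65
tcp_pos: [0.5763, 0.2187, 0.0461]
orientation: [3.14, -0.002, 1.935]
ft_force: [-2.8, 8.9, 6.3]
grip_width: 0.08
grasp_force: 6.5
```

```bash
python3 chk.py s3 .07
```

```text
[0.5762973  0.21868021 0.0461436 ] 1.9346624728511435 [-2.77731555  8.94720922  6.25094886]
cas [0.60256611 0.15034328] 639 vs expected, tool x,y: -0.0032115737451082873 0.0002285131971810357
to ring: tool x,y -0.13792512554256475 -0.0006979666714731356
z rim pct [0.05932214 0.06945064 0.07960095 0.08240958]
```

View pics/s3.png

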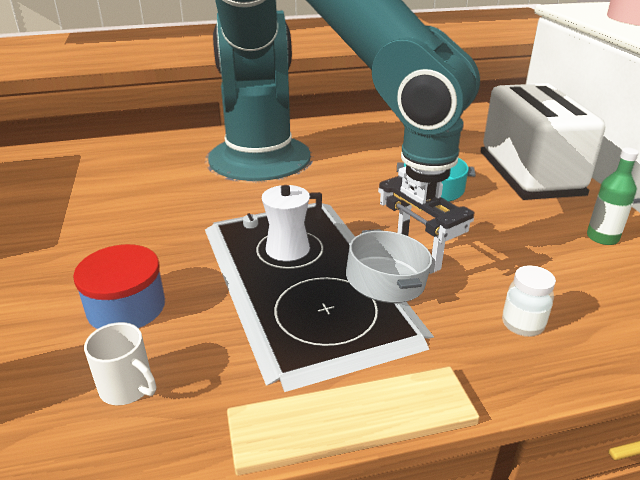

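The casserole's front edge is now up on the rim at about (390,290), and it sits evenly between the fingers. I'll keep pushing.

>>> move_arm:
  commands: [-0.005,0,0,0,0.85,-0.011,0,0,0,0.85,-0.017,0,0,0,0.85,-0.023,0,0,0,0.85,-0.029,0,0,0,0.85,-0.035,0,0,0,0.85,-0.041,0,0,0,0.85,-0.047,0,0,0,0.85,-0.053,0,0,0,0.85,-0.059,0,0,0,0.85,-0.065,0,0,0,0.85,-0.071,0,0,0,0.85,-0.077,0,0,0,0.85,-0.083,0,0,0,0.85,-0.089,0,0,0,0.85,-0.095,0,0,0,0.85,-0.101,0,0,0,0.85,-0.107,0,0,0,0.85,-0.11,0,0,0,0.85,-0.11,0,0,0,0.85]

```text
time_s: 8.7
tcp_pos: [0.6157, 0.1136, 0.0453]
orientation: [-3.141, 0.0, 1.933]
ft_force: [-0.4, 1.9, -2.5]
grip_width: 0.0799
grasp_force: 1.5
```

```bash
python3 chk.py s4 .072
```

```text
[0.61567582 0.11363712 0.04532407] 1.9328709444859 [-0.44341516  1.90757994 -2.54371366]
cas [0.6408118  0.04509012] 562 vs expected, tool x,y: -0.0030062280028384787 -0.0007741182706683312
to ring: tool x,y -0.0259499911758433 0.001065398030265006
z rim pct [0.06098679 0.0683031  0.07312265 0.07399048]
```

View pics/s4.png

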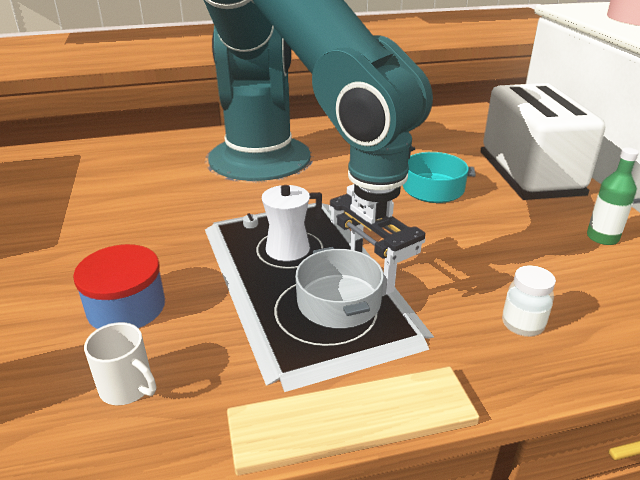

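The casserole is flat on the glass at about (340,285), roughly 26 mm short of the cross.

>>> move_arm:
  commands: [-0.005,0.001,0,0,0.85,-0.01,0.001,0,0,0.85,-0.015,0.001,0,0,0.85,-0.019,0.001,0,0,0.85,-0.022,0.001,0,0,0.85,-0.0245,0.001,0,0,0.85,-0.0265,0.001,0,0,0.85,-0.0265,0.001,0,0,0.85,-0.0265,0.001,0,0,0.85]

```text
time_s: 9.65
tcp_pos: [0.626, 0.0896, 0.0455]
orientation: [-3.142, 0.0, 1.933]
ft_force: [-0.7, 0.1, -0.9]
grip_width: 0.0798
grasp_force: 0.4
```

```bash
python3 chk.py s5 .072
```

```text
[0.62598042 0.08963534 0.04547919] 1.9334124656160312 [-0.69730928  0.09118657 -0.94491812]
cas [0.65107068 0.02089106] 560 vs expected, tool x,y: -0.0031740321759178426 -0.0009263789892642579
to ring: tool x,y 0.0003139223686780199 4.350367837582354e-05
z rim pct [0.06106182 0.06798889 0.07286363 0.07386479]
```

>>> move_arm:
  commands: [0.01,0,0,0,0.85,0.03,0,0,0,0.85,0.06,0,0,0,0.85,0.09,0,0,0,0.85,0.1,0,-0.03,0,0.85,0.1,0,-0.07,0,0.85,0.1,0,-0.12,0,0.85,0.13,0,-0.17,0,0.85,0.17,-0.03,-0.19,0,0.85,0.21,-0.06,-0.19,0,0.85,0.25,-0.09,-0.19,0,0.85,0.29,-0.12,-0.19,0,0.85,0.31,-0.14,-0.19,0,0.85,0.31,-0.14,-0.19,0,0.85,0.31,-0.14,-0.19,0,0.85]

```text
time_s: 11.2
tcp_pos: [0.3843, 0.3305, 0.2357]
orientation: [3.141, 0.001, 1.935]
ft_force: [0.6, -1.3, -1.0]
grip_width: 0.0801
grasp_force: 0.0
```

Run:
```python
from h import *
from scipy.optimize import least_squares
print(read_state()['tcp_pos'])
o=[]
for n in ('top','scene'):
    p,d=viewer.snapshot(n);img=p[:,:,::-1].copy();cv2.imwrite(f'pics/{n}6.png',img)
    P=cloud(n,d)[d>0];c=np.array([.651,.021])
    Q=P[(np.hypot(*(P[:,:2]-c).T)<.095)&(P[:,2]>.067)&(P[:,2]<.08)]
    f=least_squares(lambda c:np.hypot(*(Q[:,:2]-c).T)-.073,c,loss='soft_l1',f_scale=.002)
    S=Q[abs(np.hypot(*(Q[:,:2]-f.x).T)-.073)<.003];A=np.c_[S[:,:2]-f.x,np.ones(len(S))]
    print(n,f.x,len(Q),'slopes,z',np.linalg.lstsq(A,S[:,2],rcond=None)[0])
    o.append(img)
    w={'top':(100,240,240,400),'scene':(220,360,230,420)}[n]
    o[-1]=cv2.resize(img[w[0]:w[1],w[2]:w[3]],(400,350))
cv2.imwrite('pics/c6.png',np.hstack(o))
```

```text
[0.38431166 0.3305271  0.23573908]
top [0.65118811 0.02437497] 500 slopes,z [0.0004671  0.00168019 0.07131005]
scene [0.65112473 0.02067317] 793 slopes,z [-0.00084227 -0.00054658  0.07101738]
```

View pics/c6.png

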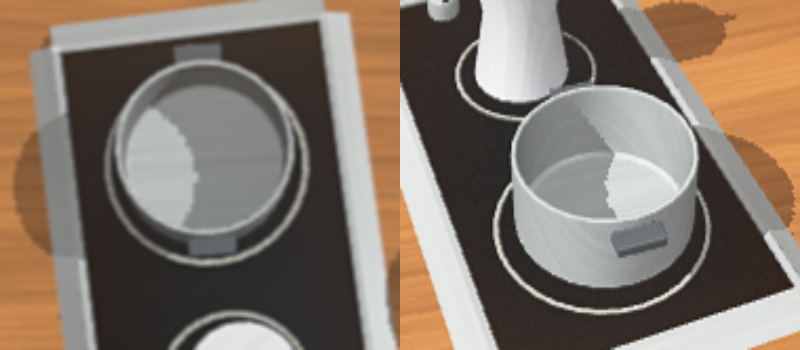

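View pics/top6.png

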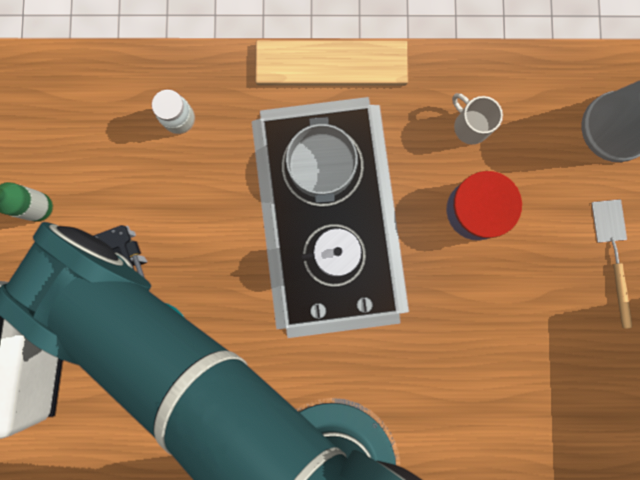

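Run:
```python
from h import *
print(ray('top',[[322.4,159.5],[322.8,159.5]],.072), 'ring',ray('top',[[322.5,166]],.007))
# scene: silhouettes of model circles overlaid on the picture, score by gradient
from scipy.ndimage import gaussian_filter
from scipy.optimize import minimize
a=np.linspace(0,2*np.pi,360)
for n,ring in(('top',1),('top',0),('scene',1),('scene',0)):
    im=cv2.imread(f'pics/{n}{0 if ring else 6}.png',0).astype(float)
    g=gaussian_filter(np.hypot(cv2.Sobel(im,6,1,0),cv2.Sobel(im,6,0,1)) if not ring else im,1.2)
    c=viewer.get_calibration(n);K=np.array([[c['fx'],0,c['cx']],[0,c['fy'],c['cy']],[0,0,1]])
    def f(x,r=.0895 if ring else .075,z=.007 if ring else .072):
        w=np.c_[x[0]+r*np.cos(a),x[1]+r*np.sin(a),0*a+z]
        u=cv2.projectPoints(w,c['rvec'],c['tvec'],K,c['D'])[0][:,0]
        return -cv2.remap(g.astype('float32'),u[:,0].astype('float32'),u[:,1].astype('float32'),1).mean()
    G=[(f((x,y)),x,y) for x in np.arange(.641,.6611,.0005) for y in np.arange(.011,.0321,.0005)]
    print(n,ring,min(G))
```

```text
[[0.64923661 0.0216114  0.072     ]
 [0.64923714 0.02077233 0.072     ]] ring [[0.650254   0.02122204 0.007     ]]
top 1 (np.float32(-109.60076), np.float64(0.6519999999999988), np.float64(0.02200000000000001))
top 0 (np.float32(-235.1614), np.float64(0.6514999999999989), np.float64(0.02350000000000001))
scene 1 (np.float32(-118.836914), np.float64(0.6474999999999993), np.float64(0.020000000000000007))
scene 0 (np.float32(-309.88504), np.float64(0.6489999999999991), np.float64(0.02150000000000001))
```

```bash
python3 -c "
from plant import workorder
print(workorder.finish_job())"
```

```text
the job is handed in; nothing more can be done
None
```

The steel casserole was slid over the rim and now stands flat in the large ring, about 1.5 mm off centre by the cameras; the coffee maker and biscuit tin look unmoved in the final overhead picture, and the job is handed in (about 11 s on the robot's clock).

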